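# Tidy the desk tray: letter opener and red stapler

### The arm

A 6-joint arm with a two-finger parallel gripper is mounted at the origin on the work surface. World frame = base frame: x ahead of the robot, y to its left, z up, the work surface at z = 0. Lengths are in mm, angles in degrees, forces in N, time in s.
With the tool pointing down it reaches from about 250 to 775 mm from the base axis. Payload 4 kg.
Tool frame: the origin (TCP) lies midway between the tips of the shut fingers; the grasp point (between the pads) lies 19 mm behind it; z points along the fingers, y is the line along which they close (so a half turn about z gives the same grasp; the last joint's range is limited). The gripper opens to 85 mm and grips with 20 to 120 N. Pads are 22 mm wide; open, the fingers measure 114 mm over their backs; the gripper's body (76 mm by 85 mm) begins 54 mm behind the grasp point. The pads swing forward as they close: fully open they stand 13 mm farther back than shut.
Start: joints at [-78.787, 4.996, 78.535, -0, 96.463, -5.907], TCP at [161.902, -525.648, 231.341] pointing down, gripper open.
Joint ranges: [-177.83, 177.83], [-43.37, 116.18], [15.69, 146.23], [-61.86, 241.86], [9.47, 152.12], [-147.06, 147.06]. Speed limits (degrees/s): [159.86, 159.86, 180, 180, 180, 180].

### API

Orientations are given as [roll, pitch, yaw] about the fixed x, y, z axes, in that order (R = Rz(yaw) Ry(pitch) Rx(roll)).
In Python, from cell import * gives the robot as it stands. The module is installed in compiled form; this text tells all that it offers.
- The arm moves only by the tool arm_command, never from a script. Its argument "moves" is a list that holds one entry, the list of rows, each a list of 5 numbers: the shift along the tool's x, y, z in m, then the turn about the tool's z in degrees, then the closure, from -1 (fully open) to 1 (shut). In form: [[[tx, ty, tz, yaw, grip], ...]]. A call has 1 to 10 rows; each row is the pose to reach, as a shift and turn from the pose commanded when the call began, along the tool's axes at that moment; what a row does not reach only later rows make up. A row lasts 1/8 s, in which the tool goes at most 62.5 mm and 10.7 degrees, less where a joint would pass 70% of its speed; a pose out of reach is approached as far as the arm can. A call with a gripper value outside its range is refused whole. The fingers move at their own pace and stop on an object; the grip force is fixed at half the most. Time passes only in rows, so rows that repeat a pose let the fingers close. It gives the time, the measured TCP pose, the force, the opening and the grip force at its end, in the units of the state.
- sense(): the state, without advancing time (a new reading comes with each control period).
- read_camera(name): name is "scene" or "top" or "wrist"; returns the picture (400x640x3 uint8, red, green, blue); there is no depth.
- camera_params(name): a dict with "fov_y" (degrees; the focal length in pixels is half the picture's height over the tangent of half this angle, whatever the lens; pixels are square), "cx", "cy" (the principal point, pixels), "origin" and "rotation" of the camera in the world. Camera axes: x right, y down, z forward; pixel columns grow to the right and rows downward; lengths in mm; the calibration is good to about 2 mm. A picture is of the moment at which its call begins: read the wrist's pose just before it. camera_params takes no time and is no camera call; for the wrist camera it gives the pose at the moment of the call.
- finish_job(): hands the job in; it is judged then, once.
Trained networks look in the newest picture that a camera, given by its name, has taken for a name from the list of things; names that differ only in an ending like _2 or _b are one class to them, and where a whole thing is asked for, a point or a joint stands for the part that bears it (a point fixed in the world has none). Each returns a list of dicts, best first, with "confidence" (0 to 1); they miss things now and then, are a little off and sometimes report something else, mostly with a low value. They report only what shows in the picture. A call takes as long as a camera call. They do not tell look-alikes from the thing itself.
- spot_in(camera, thing): "location" ([x, y, z] in mm, in world coordinates, good to about 4 mm: the middle of the surface that is visible of it).
- regions_of(camera, thing): "region" (400x640 bool, what is visible of it).
The state is a dict: "t": time; "joints": joint angles; "dq": joint speeds; "joint_torque": joint torques, N m; "tool_pos": TCP position; "ee_rot": TCP orientation; "force": force on the tool from outside, world axes, zero at the start; "torque": the same for the moment, N m; "grip_width": finger opening in mm; "gripper_force": force on a finger pad.
Only numpy, scipy, OpenCV 4.12 (cv2) and the standard library are available. Lean on these libraries where they do the work, as an engineer would, in place of code of your own. Each camera call takes 0.05 s, during which the arm holds its last target. There are 200 camera calls.

### The job

Tidy the study desk: lay the letter opener flat and lengthwise in the empty long compartment of the wooden desk tray (the long one nearer the robot), and put the red stapler, standing upright on its base, lengthwise in the tray's wide end compartment that runs across the others. Set both down rather than dropping them, let go of them, and leave the black stapler where it is.

Things in the scene. Friction and masses are not known exactly. Their poses are not given: they have to be found in the camera images.
- tray: Pale wood tray, fixed, 182 (x) x 318 (y) x 24 mm; origin: centre of underside, z up, -x side nearer the robot. Walls 6 mm, floors 6 mm above the desk. Grey compartments, size x by y, centre (x, y): empty long one nearer the robot 88 x 212 at (-41, -47); long one beyond it, holding eraser and highlighter, 76 x 212 at (47, -47); empty end one at +y, lying crosswise, 170 x 88 at (0, 109).
- letter_opener: Letter opener lying flat, 180 mm long along its x, 70 g. Origin: middle of its length, on its underside; z up. Off-white handle from x = -90 to 0 mm, 20 mm wide (y), 14 mm high; brass blade from x = 0 to 90 mm, 14 mm wide, 4 mm thick. Balances at x = -30 mm: grip the handle there, across its width. May point either way.
- red_stapler: Stapler with red top on a black base, 135 mm long along its x, 220 g. Origin: centre of its underside; z up. Base 38 mm wide (y), 8 mm thick; red arm 130 mm long, 28 mm wide, from z = 24 to 46 mm (the top), rigid, does not fold. Grip the red arm across its width at the middle. May point either way.
- black_stapler: Bystander: stapler of the same shape, size and frame as the red one, but with a black top. To be left where it stands.
Not all that is in view belongs to the job. Of the things like the letter_opener, leave any that is blue, green or turquoise; of the rest the larger one is meant.

How it is judged:
By the outcome, as a careful person would: the job done as asked, in the order asked, and still so for the second after the job is handed in, with the robot touching nothing.
It also fails if it takes over 61 s, if anything falls off the work surface, if the arm or the gripper's body presses on something with over 40 N, if the wrist force passes 120 N, or if a joint passes its speed limit or range.

## Working session

There is one attempt and no reset: what is moved stays moved. The work goes in short steps, Python scripts to look and compute and a tool call to move; the robot and the scene stay as the last step left them, time stands still between calls to the robot, and variables do not carry over. Pictures are saved under pics/ and viewed, at most 10 in all, crops included, and the job is handed in when it is done.

Besides the shell and the picture viewer there is one more tool, called after "Emit:" in YAML: its name, and indented under it one key for each argument. arm_command: Moves the arm, as the interface text tells. Its arguments: {"type":"object","properties":{"moves":{"type":"array","items":{"type":"array","items":{"type":"array","items":{"type":"number"}}}}},"required":["moves"]}

```bash
mkdir -p pics
cat > h.py <<'E'
from cell import *
import numpy as np, cv2
def ray(cam,u,v,z,p=None):
    p=p or camera_params(cam); f=200/np.tan(np.radians(p["fov_y"])/2)
    d=np.array(p["rotation"])@np.array([(u-p["cx"])/f,(v-p["cy"])/f,1]); o=np.array(p["origin"])
    return o+d*(z-o[2])/d[2]
def save(n,im): cv2.imwrite("pics/"+n,im[:,:,::-1])
E
python3 - <<'E'
from h import *
s=sense();print(s["t"],s["tool_pos"],s["ee_rot"],s["grip_width"])
a=read_camera("top");save("top.png",a)
for t in ["tray","letter_opener","red_stapler","black_stapler"]:
  print(t,[(np.round(d["location"]),round(d["confidence"],2)) for d in spot_in("top",t)])
for c in("top","scene","wrist"):
  p=camera_params(c);print(c,p["fov_y"],p["cx"],p["cy"],np.round(p["origin"]),np.round(p["rotation"],2).tolist())
E
```

```text
0.0 [ 161.78174279 -525.13388596  230.10322863] [-1.79870379e+02 -1.35915581e-02  1.71181946e+01] 85.70781237147455
tray [(array([566., 171.,   8.]), 0.56)]
letter_opener [(array([ 395., -638.,   13.]), 0.75), (array([ 290., -328.,    6.]), 0.73), (array([329.,  91.,  19.]), 0.72), (array([ 516., -124.,   13.]), 0.71), (array([ 338., -127.,   11.]), 0.51)]
red_stapler [(array([ 499., -291.,   47.]), 0.7)]
black_stapler [(array([ 513., -432.,   43.]), 0.94)]
top 44.730705093682516 315.2670804648781 195.9283609206976 [ 304. -188. 1369.] [-174.37, 0.11, -89.22]
scene 54.212027746918004 319.57322128303815 199.09263489147799 [899. 217. 817.] [-141.68, 1.07, 130.72]
wrist 71.9986763709076 324.96827585262173 202.88462015189648 [ 228. -504.  374.] [164.32, 0.07, -72.9]
```

View pics/top.png

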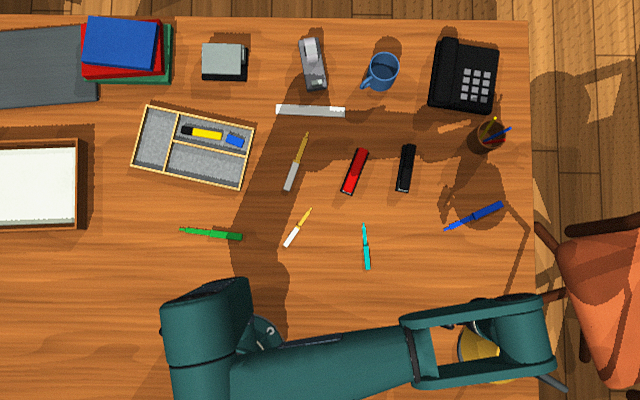

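The top view shows these things like the letter opener: off-white/brass at (297,161), a smaller off-white/brass one at (297,228), green (210,233), turquoise (366,247) and blue (473,216). The one meant is the larger off-white one at (297,161). The red stapler is at (355,171), the black one at (405,167), and the tray at (195,146).

```bash
cat > h.py <<'E'
from cell import *
import numpy as np, cv2
from scipy.spatial.transform import Rotation as Ro
def ray(cam,u,v,z,p=None):
    p=p or camera_params(cam); f=200/np.tan(np.radians(p["fov_y"])/2)
    r=Ro.from_euler("xyz",p["rotation"],degrees=True)
    d=r.apply([(u-p["cx"])/f,(v-p["cy"])/f,1]); o=np.array(p["origin"])
    return o+d*(z-o[2])/d[2]
def save(n,im): cv2.imwrite("pics/"+n,im[:,:,::-1])
def axis(m,cam,z,p=None):
    """world centre/length/width/angle of a region at height z"""
    ys,xs=np.nonzero(m); q=np.array([ray(cam,u,v,z,p)[:2] for u,v in zip(xs,ys)]).astype(np.float32)
    (c,(w,h),a)=cv2.minAreaRect(q)
    if w<h: w,h,a=h,w,a+90
    return np.round(c,1),round(w,1),round(h,1),round((a+90)%180-90,1)
E
python3 - <<'E'
from h import *
a=read_camera("top")
for t,z in [("tray",24),("letter_opener",8),("red_stapler",46),("black_stapler",46)]:
  for d in regions_of("top",t):
    ys,xs=np.nonzero(d["region"]); print(t,round(d["confidence"],2),(xs.mean().round(),ys.mean().round()),axis(d["region"],"top",z))
for uv in [(147,103),(256,123),(241,189),(131,166)]: print("tray corner",ray("top",*uv,24).round())
for uv in [(307,132),(300,161),(289,191)]: print("opener",ray("top",*uv,8).round())
save("crop.png",cv2.resize(a[90:270,120:440],(800,450),interpolation=cv2.INTER_CUBIC))
E
```

```text
Traceback (most recent call last):
  File "h.py", line 12, in axis
    ys,xs=np.nonzero(m); q=np.array([ray(cam,u,v,z,p)[:2] for u,v in zip(xs,ys)]).astype(np.float32)
                                     ~~~^^^^^^^^^^^^^
  File "h.py", line 5, in ray
    p=p or camera_params(cam); f=200/np.tan(np.radians(p["fov_y"])/2)
           ~~~~~~~~~~~~~^^^^^
ValueError: time passes only in moves, steps and waits
```

```bash
sed -i 's/^def axis/def axis/; s/    ys,xs=np.nonzero(m); q/    p=p or camera_params(cam); ys,xs=np.nonzero(m); q/' h.py
cat > look.py <<'E'
from h import *
P=camera_params("top");a=read_camera("top")
for t,z in [("tray",24),("letter_opener",8),("red_stapler",46),("black_stapler",46)]:
  for d in regions_of("top",t):
    ys,xs=np.nonzero(d["region"]); print(t,round(d["confidence"],2),(xs.mean().round(),ys.mean().round()),axis(d["region"],"top",z,P))
for uv in [(147,103),(256,123),(241,189),(131,166)]: print("tray corner",ray("top",*uv,24,P).round())
for uv in [(307,132),(300,161),(289,191)]: print("opener",ray("top",*uv,8,P).round())
save("crop.png",cv2.resize(a[90:270,120:440],(800,450),interpolation=cv2.INTER_CUBIC))
E
python3 look.py
```

```text
tray 0.63 (np.float64(191.0), np.float64(148.0)) (array([571.5, 163.1]), 323.0, 185.0, 78.2)
tray 0.59 (np.float64(355.0), np.float64(170.0)) (array([ 510.5, -292.6]), 135.9, 39.2, -21.9)
letter_opener 0.73 (np.float64(366.0), np.float64(248.0)) (array([ 298.3, -325.2]), 120.0, 14.7, 5.9)
letter_opener 0.69 (np.float64(477.0), np.float64(214.0)) (array([ 387.6, -626.8]), 181.4, 21.6, -65.0)
letter_opener 0.66 (np.float64(295.0), np.float64(166.0)) (array([ 536.8, -128.3]), 172.0, 19.5, -18.6)
letter_opener 0.58 (np.float64(296.0), np.float64(228.0)) (array([ 350.7, -134.1]), 122.3, 15.5, -33.7)
letter_opener 0.57 (np.float64(215.0), np.float64(233.0)) (array([331.3, 103.7]), 169.7, 20.7, 83.7)
red_stapler 0.56 (np.float64(354.0), np.float64(171.0)) (array([ 506.6, -290.8]), 137.8, 40.1, -20.7)
black_stapler 0.72 (np.float64(406.0), np.float64(167.0)) (array([ 517.3, -431. ]), 137.0, 38.5, -9.4)
tray corner [695. 297.  24.]
tray corner [641. -13.  24.]
tray corner [453.  24.  24.]
tray corner [514. 334.  24.]
opener [ 621. -157.    8.]
opener [ 537. -139.    8.]
opener [ 451. -109.    8.]
```

View pics/crop.png

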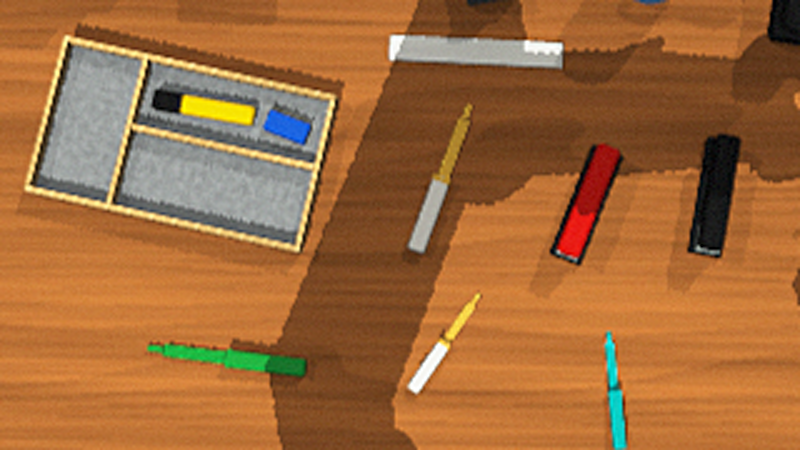

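The crop confirms the choice: the off-white handle (in shadow, 430,215) and brass blade with its tip at (468,104) are about 180 mm long, while its twin at (445,345) is about 122 mm. The red stapler is at (585,205). The tray's empty near compartment is at (215,190) and its end compartment at (90,115).

```bash
cat >> h.py <<'E'
def go(x,y,z,yaw):
    s=sense(); r=Ro.from_euler("xyz",s["ee_rot"],degrees=True)
    d=r.inv().apply(np.array([x,y,z])-s["tool_pos"])/1000
    print("t",round(s["t"],2),"move",d.round(4),"turn",round(-((yaw-s["ee_rot"][2]+180)%360-180),1),"w",round(s["grip_width"],1))
E
python3 -c "
from h import *
go(508,-122,170,-17)"
```

```text
t 0.6 move [ 0.4496 -0.2839  0.0613] turn 34.1 w 85.5
```

Emit:
arm_command:
  moves:
    - [[0.45,-0.284,0.06,34,-1],[0.45,-0.284,0.06,34,-1],[0.45,-0.284,0.06,34,-1],[0.45,-0.284,0.06,34,-1],[0.45,-0.284,0.06,34,-1],[0.45,-0.284,0.06,34,-1],[0.45,-0.284,0.06,34,-1],[0.45,-0.284,0.06,34,-1],[0.45,-0.284,0.06,34,-1],[0.45,-0.284,0.06,34,-1]]

```text
t: 1.85
tool_pos: [509.5, -119.1, 170.5]
ee_rot: [-180.0, 0.1, -16.6]
force: [-0.1, -0.6, 0.4]
grip_width: 85.7
gripper_force: 0.0
```

Run:
```python
from h import *
s=sense();print(s["t"],s["tool_pos"],s["ee_rot"],s["force"],s["joints"])
P=camera_params("wrist");a=read_camera("wrist")
for d in regions_of("wrist","letter_opener"):
    ys,xs=np.nonzero(d["region"]); print(round(d["confidence"],2),(xs.mean().round(),ys.mean().round()),axis(d["region"],"wrist",8,P))
save("w1.png",a); np.save("w1.npy",P)
```

```text
1.85 [ 509.48762656 -119.06617563  170.53518766] [-1.79964726e+02  6.89439099e-02 -1.65798633e+01] [-0.12422765 -0.61848854  0.44962512] [-1.93839751e+01  2.77870166e+00  8.77993457e+01  3.18600855e-02
  8.94925397e+01  8.71956076e+01]
0.84 (np.float64(373.0), np.float64(296.0)) (array([ 361. , -140.4]), 108.9, 16.9, -35.0)
0.66 (np.float64(518.0), np.float64(275.0)) (array([ 336.2, -316.1]), 67.1, 12.0, 8.2)
0.63 (np.float64(326.0), np.float64(165.0)) (array([ 537. , -127.1]), 177.0, 20.1, -17.1)
0.55 (np.float64(162.0), np.float64(360.0)) (array([341.2, 168. ]), 33.3, 15.4, 83.3)
```

View pics/w1.png

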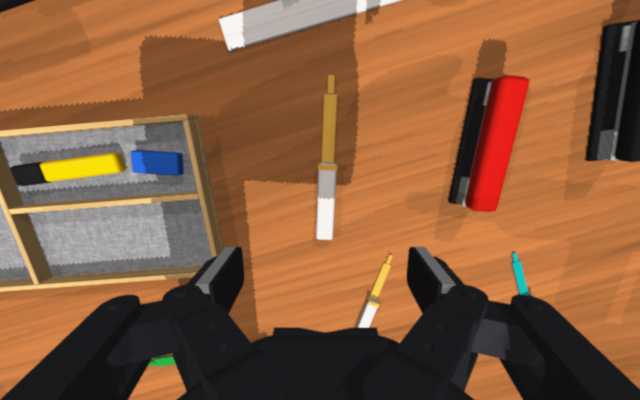

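The wrist view shows the off-white handle from (325,240) to the junction at (327,165), with the brass tip at (331,75). The red stapler is at (495,145), and the tray's near right corners are at (197,116) and (218,272).

Run:
```python
from h import *
P=np.load("w1.npy",allow_pickle=True).item()
for n,u,v,z in [("end",325,239,7),("junction",327,166,10),("tip",331,75,3),("cornerfar",196,115,24),("cornernear",220,273,24),("stap top",513,77,46),("stap bot",483,210,46)]: print(n,ray("wrist",u,v,z,P).round(1))
```

```text
end [449.6 -99.8   7. ]
junction [ 533.6 -127.1   10. ]
tip [ 622.  -157.6    3. ]
cornerfar [622.2 -16.2  24. ]
cornernear [450.5  29.   24. ]
stap top [ 567.5 -310.2   46. ]
stap bot [ 450.4 -267.6   46. ]
```

```bash
python3 -c "
from h import *
go(507.5,-118.5,4,-18)"
```

```text
t 1.95 move [-0.0016 -0.0029  0.1672] turn 1.2 w 85.6
```

Emit:
arm_command:
  moves:
    - [[-0.002,-0.002,0.06,1.2,-1],[-0.002,-0.002,0.11,1.2,-1],[-0.002,-0.002,0.145,1.2,-1],[-0.002,-0.002,0.166,1.2,-1],[-0.002,-0.002,0.166,1.2,-1],[-0.002,-0.002,0.166,1.2,1],[-0.002,-0.002,0.166,1.2,1],[-0.002,-0.002,0.166,1.2,1],[-0.002,-0.002,0.166,1.2,1],[-0.002,-0.002,0.166,1.2,1]]

```text
t: 3.2
tool_pos: [507.8, -119.5, 6.4]
ee_rot: [180.0, -0.1, -18.1]
force: [-2.2, 0.2, 4.6]
grip_width: 18.0
gripper_force: 60.6
```

Emit:
arm_command:
  moves:
    - [[0,0,-0.03,0,1],[0,0,-0.07,0,1],[0,0,-0.11,0,1],[0,0,-0.11,0,1]]

```text
t: 3.7
tool_pos: [509.4, -120.0, 119.1]
ee_rot: [180.0, -0.5, -18.1]
force: [0.7, -0.5, -0.9]
grip_width: 17.5
gripper_force: 60.0
```

Run:
```python
from h import *
P=camera_params("top");a=read_camera("top")
h=cv2.cvtColor(a,cv2.COLOR_RGB2HSV)
for d in regions_of("top","tray")[:2]:
    print(round(d["confidence"],2),axis(d["region"],"top",24,P))
save("crop2.png",cv2.resize(a[90:210,110:310],(800,480),interpolation=cv2.INTER_CUBIC))
s=sense();print(s["tool_pos"],s["grip_width"],s["force"])
```

```text
0.7 (array([574.4, 172.2]), 308.8, 189.7, 78.0)
[ 506.67460759 -119.06675294  114.67721428] 17.953298417439832 [ 0.09745418  0.16659701 -1.35602686]
```

View pics/crop2.png

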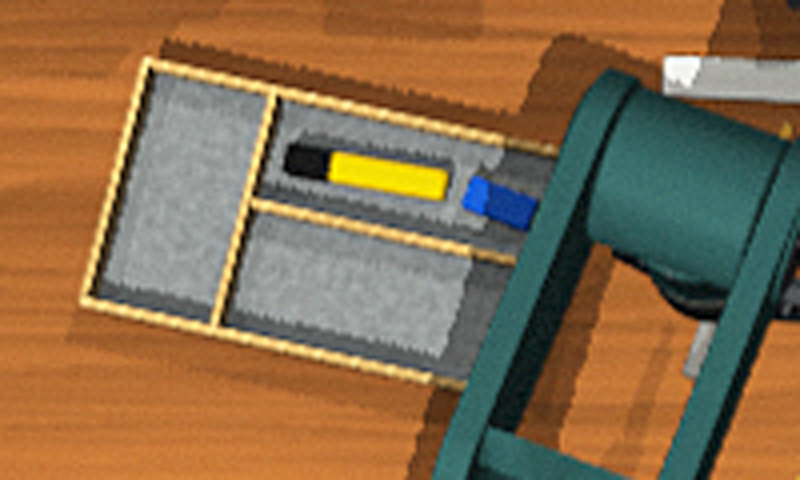

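```bash
python3 -c "
from h import *
go(516.7,94.6,115,78.7)"
```

```text
t 3.8 move [-0.0567 -0.2062 -0.0003] turn -96.8 w 18.0
```

Emit:
arm_command:
  moves:
    - [[-0.007,-0.025,0,-10,1],[-0.015,-0.05,0,-20,1],[-0.022,-0.08,0,-30,1],[-0.03,-0.11,0,-40,1],[-0.04,-0.14,0,-50,1],[-0.045,-0.165,0,-60,1],[-0.052,-0.19,0,-70,1],[-0.057,-0.206,0,-80,1],[-0.057,-0.206,0,-90,1],[-0.057,-0.206,0,-97,1]]

```text
t: 5.05
tool_pos: [515.1, 94.5, 112.3]
ee_rot: [-179.7, 0.1, 79.2]
force: [0.7, -0.5, -1.0]
grip_width: 17.9
gripper_force: 60.0
```

Run:
```python
from h import *
P=camera_params("wrist");a=read_camera("wrist");np.save("w2.npy",P)
save("w2.png",a)
s=sense();print(s["t"],s["tool_pos"],s["ee_rot"],s["joints"])
```

```text
5.1 [515.08772551  94.37593784 112.35514578] [-1.79704482e+02  8.46395484e-02  7.93236218e+01] [ 4.18157466e+00  5.00432669e+00  9.22182607e+01 -6.07523480e-03
  8.30847533e+01  1.48589188e+01]
```

View pics/w2.png

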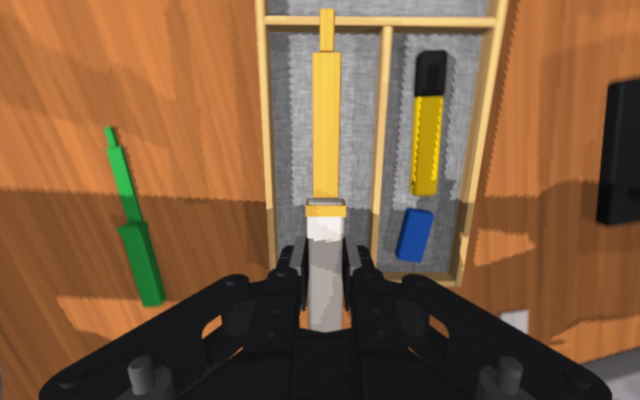

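The opener is held with its tip at (327,10), aligned with the compartment. The compartment's left wall is at x≈262–272, its divider at x≈377–387, its cross wall at row 22 and its end wall at row ~278.

Run:
```python
from h import *
P=np.load("w2.npy",allow_pickle=True).item()
for n,u,v,z in [("crossL",264,22,24),("crossDiv",387,22,24),("crossR",493,22,24),("endR",462,281,24),("endDiv",377,273,24),("left",271,255,24),("tip",327,10,108),("junction",326,207,118)]: print(n,ray("wrist",u,v,z,P).round(1))
```

```text
crossL [497.4 243.5  24. ]
crossDiv [586.4 226.4  24. ]
crossR [662.7 211.8  24. ]
endR [ 6.287e+02 -5.000e-01  2.400e+01]
endDiv [550.8  22.8  24. ]
left [457.3  59.3  24. ]
tip [538.8 213.6 108. ]
junction [521.1 122.9 118. ]
```

Emit:
arm_command:
  moves:
    - [[0.006,0,0.03,0,1],[0.006,0,0.06,0,1],[0.006,0,0.08,0,1],[0.006,0,0.092,0,1],[0.006,0,0.097,0,1],[0.006,0,0.099,0,1],[0.006,0,0.1,0,1],[0.006,0,0.1,0,1]]

```text
t: 6.1
tool_pos: [518.4, 100.1, 16.0]
ee_rot: [179.9, -0.0, 78.9]
force: [0.6, 0.3, -1.0]
grip_width: 17.8
gripper_force: 60.0
```

Emit:
arm_command:
  moves:
    - [[0,0,0.001,0,1],[0,0,0.002,0,1],[0,0,0.003,0,1],[0,0,0.003,0,1]]

```text
t: 6.6
tool_pos: [518.0, 100.1, 12.4]
ee_rot: [180.0, 0.0, 78.9]
force: [0.1, 0.0, 0.1]
grip_width: 17.7
gripper_force: 60.1
```

Emit:
arm_command:
  moves:
    - [[0,0,0.001,0,1],[0,0,0.0015,0,1],[0,0,0.0015,0,1]]

```text
t: 6.98
tool_pos: [518.0, 100.1, 12.4]
ee_rot: [180.0, 0.0, 78.9]
force: [-4.2, -0.1, 7.9]
grip_width: 17.8
gripper_force: 61.1
```

Emit:
arm_command:
  moves:
    - [[0,0,0,0,0.4],[0,0,0,0,0.1],[0,0,0,0,0.1],[0,0,-0.03,0,0.1],[0,0,-0.08,0,0.1],[0,0,-0.13,0,0.1],[0,0,-0.17,0,0.1],[0,0,-0.17,0,-1]]

```text
t: 7.98
tool_pos: [520.3, 100.3, 185.4]
ee_rot: [179.5, -0.1, 78.9]
force: [-0.2, -0.3, 0.3]
grip_width: 55.3
gripper_force: 0.0
```

Run:
```python
from h import *
save("w3.png",read_camera("wrist"))
s=sense();print(s["tool_pos"],s["joints"])
go(509,-289,190,-20)
```

```text
[518.90004806 100.22229277 182.52291182] [ 4.78741049e+00  2.93815923e+00  8.62592661e+01 -6.02965012e-03
  9.05771660e+01  1.58635063e+01]
t 8.03 move [-0.3839  0.0651 -0.0076] turn 98.9 w 62.6
```

View pics/w3.png

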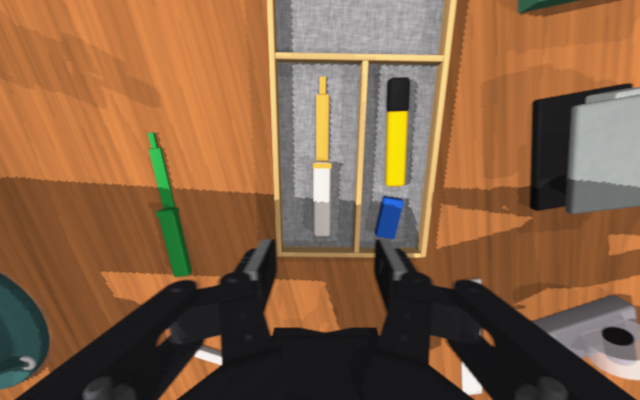

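The opener lies flat and centred in the near compartment, from (322,78) to (322,235). Next I go above the red stapler.

Emit:
arm_command:
  moves:
    - [[-0.04,0.007,-0.02,10,-1],[-0.09,0.015,-0.02,20,-1],[-0.14,0.023,-0.02,30,-1],[-0.19,0.032,-0.02,40,-1],[-0.24,0.04,-0.02,50,-1],[-0.29,0.05,-0.02,60,-1],[-0.34,0.06,-0.02,70,-1],[-0.384,0.065,-0.02,80,-1],[-0.384,0.065,-0.02,90,-1],[-0.384,0.065,-0.02,99,-1]]

```text
t: 9.28
tool_pos: [506.7, -289.5, 197.5]
ee_rot: [-179.9, 0.3, -20.5]
force: [0.5, 0.8, 0.5]
grip_width: 85.5
gripper_force: 0.0
```

Run:
```python
from h import *
P=camera_params("wrist");a=read_camera("wrist")
for d in regions_of("wrist","red_stapler"):
    ys,xs=np.nonzero(d["region"]); print(round(d["confidence"],2),(xs.mean().round(),ys.mean().round()),axis(d["region"],"wrist",46,P))
h=cv2.cvtColor(a,cv2.COLOR_RGB2HSV)
m=((h[...,0]<6)|(h[...,0]>174))&(h[...,1]>200)&(h[...,2]>60)
n,l,st,c=cv2.connectedComponentsWithStats(m.astype(np.uint8)); i=1+st[1:,4].argmax()
print("red",c[i],axis(l==i,"wrist",46,P)); save("w4.png",a)
s=sense();print(s["tool_pos"],s["ee_rot"],s["joints"])
```

```text
0.66 (np.float64(327.0), np.float64(180.0)) (array([ 510.9, -292. ]), 129.3, 33.2, -21.2)
red [327.39985871 182.40551042] (array([ 509.8, -291.8]), 127.2, 27.4, -21.6)
[ 506.97401801 -288.95210638  197.95504908] [-179.93208042    0.26420924  -20.09858201] [-3.52453613e+01  9.95399575e+00  7.67831522e+01 -3.48226580e-03
  9.35356294e+01  7.48531709e+01]
```

View pics/w4.png

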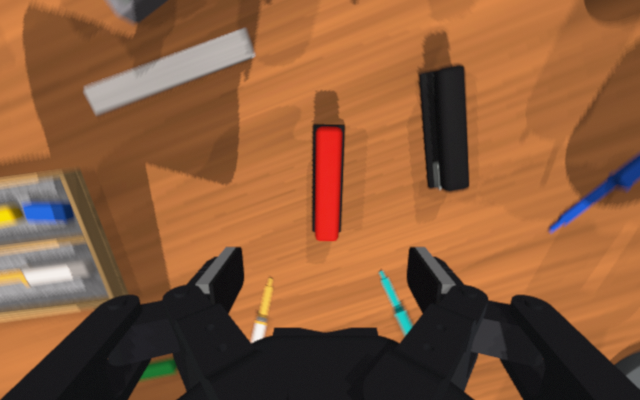

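The red stapler sits at (327,182) below the gripper, and the measured arm of 127 x 27 mm matches the description. The black stapler at (445,128) is clear.

```bash
python3 -c "
from h import *
go(510,-292,17,-21.5)"
```

```text
t 9.38 move [0.0047 0.002  0.1809] turn 1.4 w 85.4
```

Emit:
arm_command:
  moves:
    - [[0.004,0.002,0.06,1.2,-1],[0.004,0.002,0.11,1.2,-1],[0.004,0.002,0.155,1.2,-1],[0.004,0.002,0.18,1.2,-1],[0.004,0.002,0.18,1.2,-1],[0.004,0.002,0.18,1.2,1],[0.004,0.002,0.18,1.2,1],[0.004,0.002,0.18,1.2,1],[0.004,0.002,0.18,1.2,1],[0.004,0.002,0.18,1.2,1]]

```text
t: 10.62
tool_pos: [511.9, -293.1, 22.5]
ee_rot: [180.0, -0.2, -21.3]
force: [-0.8, 0.1, 6.3]
grip_width: 27.1
gripper_force: 61.2
```

Emit:
arm_command:
  moves:
    - [[0,0,-0.03,0,1],[0,0,-0.07,0,1],[0,0,-0.11,0,1],[0,0,-0.13,0,1],[0,0,-0.13,0,1]]

```text
t: 11.25
tool_pos: [511.5, -292.8, 152.1]
ee_rot: [180.0, -0.2, -21.3]
force: [-0.1, 0.5, -2.1]
grip_width: 27.1
gripper_force: 60.3
```

```bash
python3 -c "
from h import *
go(590.6,274,148,-10.9)"
```

```text
t 11.25 move [-0.132  -0.5569  0.0033] turn -10.4 w 27.1
```

Moving over in two calls, gently.

Emit:
arm_command:
  moves:
    - [[-0.005,-0.02,0,-1,1],[-0.016,-0.06,0,-3,1],[-0.028,-0.11,0,-5,1],[-0.04,-0.16,0,-7,1],[-0.052,-0.21,0,-8,1],[-0.064,-0.26,0,-9,1],[-0.075,-0.31,0,-10,1],[-0.087,-0.36,0,-10.4,1],[-0.1,-0.41,0,-10.4,1],[-0.11,-0.45,0,-10.4,1]]

```text
t: 12.5
tool_pos: [569.6, 169.9, 148.0]
ee_rot: [179.9, 0.3, -10.7]
force: [0.2, 0.3, -2.0]
grip_width: 26.7
gripper_force: 60.3
```

```bash
python3 -c "
from h import *
go(590.6,274,148,-10.9)"
```

```text
t 12.5 move [ 1.200e-03 -1.062e-01 -1.000e-04] turn 0.2 w 26.7
```

Emit:
arm_command:
  moves:
    - [[0,-0.04,0,0,1],[0,-0.08,0,0,1],[0.001,-0.1,0,0,1],[0.001,-0.106,0,0,1],[0.001,-0.106,0,0,1],[0.001,-0.106,0,0,1]]

```text
t: 13.25
tool_pos: [592.8, 269.4, 150.8]
ee_rot: [180.0, 0.0, -11.0]
force: [0.4, 0.4, -3.4]
grip_width: 26.9
gripper_force: 60.3
```

Run:
```python
from h import *
P=camera_params("wrist");a=read_camera("wrist");np.save("w5.npy",P)
save("w5.png",a)
s=sense();print(s["t"],s["tool_pos"],s["ee_rot"])
```

```text
13.3 [592.88475438 269.38259679 150.94537244] [ 1.79972638e+02 -7.90682547e-03 -1.09723768e+01]
```

View pics/w5.png

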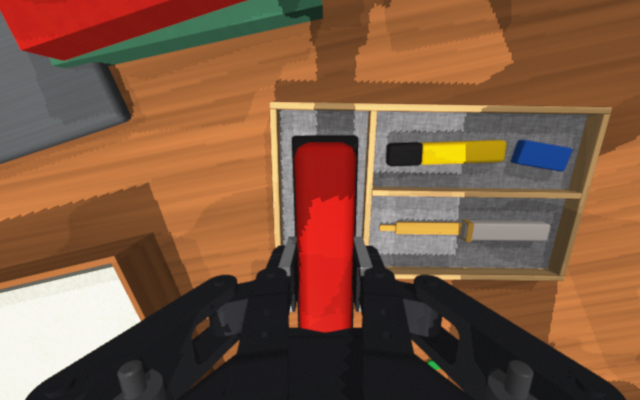

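The held red stapler is lined up over the end compartment: outer wall x≈274, cross wall x≈372, far wall row ≈106, and the opener still in place at (465,229).

Run:
```python
from h import *
P=np.load("w5.npy",allow_pickle=True).item()
R=Ro.from_euler("z",-10.9,degrees=True)
for n,u,v,l in [("farL",274,105,(-0+88,156)),("farDiv",373,107,(88,62)),("farR",608,109,(88,-156)),("nearR",562,278,(-88,-156)),("divdiv",372,194,(6,62))]:
    w=ray("wrist",u,v,24,P); print(n,w.round(1),"centre",(w-R.apply([*l,0])).round(1))
c=np.array([570,167])
for u,v,z in [(325,138,176),(326,330,176),(296,142,176),(355,142,176)]: print(ray("wrist",u,v,z,P).round(1))
```

```text
farL [687.4 300.2  24. ] centre [571.5 163.7  24. ]
farDiv [668.2 210.5  24. ] centre [570.1 166.3  24. ]
farR [624.9  -3.6  24. ] centre [568.  166.2  24. ]
nearR [451.7  31.6  24. ] centre [567.6 168.2  24. ]
divdiv [586.1 223.5  24. ] centre [568.5 163.7  24. ]
[655.6 258.3 176. ]
[561.6 276.1 176. ]
[656.3 270.6 176. ]
[651.6 246.3 176. ]
```

Emit:
arm_command:
  moves:
    - [[-0.002,-0.002,0.04,0,1],[-0.002,-0.002,0.075,0,1],[-0.002,-0.002,0.1,0,1],[-0.002,-0.002,0.112,0,1],[-0.002,-0.002,0.116,0,1],[-0.002,-0.002,0.118,0,1],[-0.002,-0.002,0.118,0,1]]

```text
t: 14.18
tool_pos: [592.0, 273.2, 34.1]
ee_rot: [-179.9, -0.1, -10.9]
force: [0.1, -0.1, -2.1]
grip_width: 26.8
gripper_force: 60.3
```

Emit:
arm_command:
  moves:
    - [[0,0,0.001,0,1],[0,0,0.002,0,1],[0,0,0.003,0,1],[0,0,0.003,0,1]]

```text
t: 14.68
tool_pos: [591.1, 273.0, 29.6]
ee_rot: [180.0, 0.0, -10.9]
force: [0.2, 0.4, -1.7]
grip_width: 27.2
gripper_force: 60.3
```

Emit:
arm_command:
  moves:
    - [[0,0,0.001,0,1],[0,0,0.002,0,1],[0,0,0.002,0,1]]

```text
t: 15.05
tool_pos: [591.4, 273.1, 28.5]
ee_rot: [-180.0, -0.0, -10.9]
force: [-2.1, -1.8, 1.6]
grip_width: 27.1
gripper_force: 60.8
```

Emit:
arm_command:
  moves:
    - [[0,0,0.0007,0,1],[0,0,0.0007,0,1],[0,0,0.0007,0,0.2],[0,0,0.0007,0,-0.1],[0,0,0.0007,0,-0.2],[0,0,-0.03,0,-0.2],[0,0,-0.08,0,-0.2],[0,0,-0.13,0,-0.2],[0,0,-0.17,0,-0.2],[0,0,-0.17,0,-0.2]]

```text
t: 16.3
tool_pos: [593.4, 273.9, 203.4]
ee_rot: [-179.7, -0.5, -10.9]
force: [-0.6, 0.4, -0.4]
grip_width: 50.8
gripper_force: 0.0
```

Run:
```python
from h import *
a=read_camera("wrist");b=read_camera("scene")
save("end.png",np.vstack([cv2.resize(a,(480,300)),cv2.resize(b,(480,300))]))
P=camera_params("top");read_camera("top")
for t in("red_stapler","black_stapler"):
  for d in regions_of("top",t)[:1]: print(t,axis(d["region"],"top",46,P))
s=sense();print(s["t"],s["tool_pos"],s["grip_width"])
```

```text
red_stapler (array([586.1, 265.6]), 135.4, 48.5, -11.0)
black_stapler (array([ 517.7, -430.7]), 138.2, 42.4, -9.7)
16.55 [590.30244451 272.65943713 195.04515927] 51.235456722702615
```

View pics/end.png

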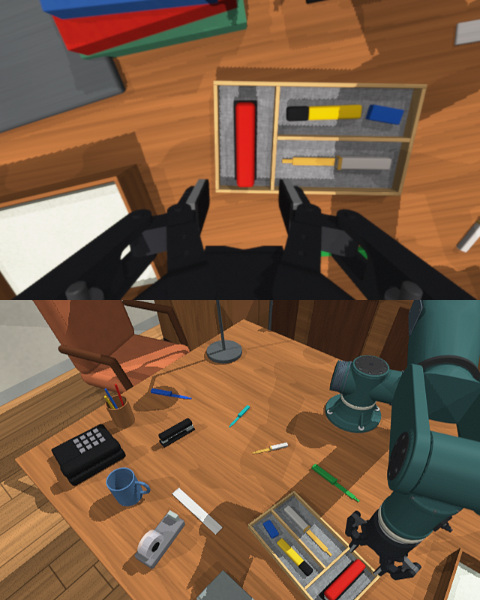

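The red stapler stands upright in the end compartment (245,143), the opener lies in the near compartment (335,162), and the black stapler has not moved. I'm handing in.

```bash
python3 -c "
from cell import *
print(finish_job())"
```

```text
the job is handed in; nothing more can be done
None
```

The job is handed in at about 16.6 s: the letter opener lies flat and lengthwise in the near long compartment, the red stapler stands upright and lengthwise in the end compartment, both are released, and the black stapler is where it was.

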